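# Clamp the round box in the dead-weight press

### The arm

A 6-joint arm with a two-finger parallel gripper is mounted at the origin on a cart in front of the work surface, level with it; the furniture and walls round the work are solid. World frame = base frame: x ahead of the robot, y to its left, z up, the work surface at z = 0. Lengths are in m, angles in rad, forces in N, time in s.
With the tool pointing down it reaches from about 0.375 to 0.9 m from the base axis. Payload 3.1 kg.
Tool frame: the origin (TCP) lies on the centre line of the jaws, within the pads' length; the fingertips stand robot.nose_length ahead of it and the grasp point (between the pads) lies 6 mm ahead of it (robot.nose_length is the distance from the TCP to the fingertips, in m); z points along the fingers, y is the line along which they close (so a half turn about z gives the same grasp; the last joint's range is limited). The gripper opens to 87 mm and grips with 3 to 60 N. Pads are 19 mm wide; open, the fingers measure 117 mm over their backs; the gripper's body (75 mm by 190 mm) begins 51 mm behind the grasp point.
Start: joints at [1.117, 0.527, 1.433, -0, 1.181, -0.178], TCP at [0.17, 0.601, 0.248] pointing down, gripper open.
Joint ranges: [-3.08, 3.08], [-0.75, 2.2], [0.22, 2.44], [-1.43, 4.57], [0, 2.65], [-2.85, 2.85]. Speed limits (rad/s): [2.79, 2.79, 3.14, 3.14, 3.14, 3.14].

### API

Orientations are given as a unit quaternion [x, y, z, w].
In Python, from rig import robot gives the robot as it stands.
- The arm moves only by the shell command python3 -m crank 'ROWS' [FORCE]. ROWS is JSON, one flat list of numbers, 7 for each row, row after row: the shift along the tool's x, y, z in mm, then the turn, a rotation vector about the tool's x, y, z in degrees, then the closure in counts, from 0 (fully open) to 255 (shut). In form: [x, y, z, ax, ay, az, fingers, x, y, z, ax, ay, az, fingers, ...]. A call has exactly 5 rows; each row is the pose to reach, as a shift and turn from the pose commanded when the call began, along the tool's axes at that moment; what a row does not reach only later rows make up. A row lasts 1/12 s, in which the tool goes at most 41.7 mm and 7.16 degrees, less where a joint would pass 70% of its speed; a pose out of reach is approached as far as the arm can. A call with a gripper value outside its range is refused whole. The fingers move at their own pace and stop on an object; FORCE is the grip in N (left out, the last holds). Time passes only in rows, so rows that repeat a pose let the fingers close, or fill a call up. It gives the time, the measured TCP pose, the force, the opening and the grip force at its end, in the units of the state.
- robot.get_obs(): the state, without advancing time (a new reading comes with each control period).
- robot.camera(name): name is "side" or "top"; returns a dict with "pixels" (420x560x3 uint8, red, green, blue), "intrinsics" (3x3 intrinsics, pixels), "extrinsics" (4x4, takes a point from camera to world coordinates). Camera axes: x right, y down, z forward; pixel columns grow to the right and rows downward; lengths in m; the calibration is good to about 2 mm. A picture is of the moment at which its call begins. There is no depth.
- robot.hand_in(): hands the job in; it is judged then, once.
The state is a dict: "time": time; "q": joint angles; "joint_velocities": joint speeds; "joint_torque": joint torques, N m; "position": TCP position; "tool_rot": TCP orientation; "ft_force": force on the tool from outside, world axes, zero at the start; "moment": the same for the moment, N m; "grip_width": finger opening in m; "grip_force": force on a finger pad.
Only numpy, scipy, OpenCV 4.12 (cv2) and the standard library are available. Lean on these libraries where they do the work, as an engineer would, in place of code of your own. Each camera call takes 0.05 s, during which the arm holds its last target. There are 200 camera calls.

### The job

The straw-covered round box lying on the table has just been glued and is too thick to grip: roll it along the table into the weight press until it lies square against the upright stop, about centred under the raised arm. Then hang the thicker of the two iron weights by its handle in the pair of hooks at the end of the arm, so that the arm comes down and clamps the box, and let go. Leave the thin weight and everything else where it stands.

Things in the scene. Friction and masses are not known exactly. Their poses are not given: they have to be found in the camera images.
- round_box: closed straw-covered round box, a plain cylinder 88 mm in diameter and 130 mm long, 0.2 to 0.45 kg, lying on its side on the table. Origin in the middle of its axis (44 mm above the table), x along the axis; y and z turn as it rolls. It rolls easily and soon stops by itself.
- press: dead-weight press of grey iron, fixed to the table. Origin on the table below the middle of the place for the box; x along the place towards the pivot post, y towards the stop, z up. Stop: upright plate 58 mm high, 195 mm long (x = -82 to 112 mm), its face at y = +44 mm. The box rolls in from the open -y side. Post: foot x = 112 to 177 mm, 6 mm high; 140 mm high at y within 25 mm.
- press_arm (a joint): the arm's hinge on the post, at x = 130 mm, z = 125 mm of the press, axis along its y. 0 = arm level, resting on a box in place; 0.2 rad = raised, where a spring holds it at the start. Two rods, 10 mm thick, at y = -36 and +36 mm, run 287 mm from the hinge to -x. A 28 mm wide cork-faced beam below them (x = -63 to 63 mm) presses the box. Damped, closes in about 1 s.
- hooks (a point): on the moving arm, midway between its two hooks: the point where the middle of a hung handle lies; 264 mm from the hinge, about 172 mm above the table with the arm raised, 120 mm with it level. Each rod ends in a hook: a dip open to the top whose outer (-x) tip stands 21 mm above this point. Free gap between the rods 62 mm; nothing is between them within 70 mm of this point.
- thick_weight: iron weight to be hung: block 40 x 120 x 24 mm with an upright rigid bow handle, about 0.9 kg. Origin mid-underside, y along the block and the handle, z up. The handle is an 8 mm round rod: legs at y = -54 and +54 mm, top bar 88 mm above the origin, straight from y = -42 to 42 mm; a wooden grip 16 mm thick, 44 mm long sits on its middle. Heavy enough to bring the arm down.
- thick_weight_grip (a point): middle of the thick weight's wooden grip, 88 mm above its underside
- thin_weight: the other iron weight, same handle, but its block is only 11 mm thick (grip 75 mm above the underside), about 0.4 kg: too light to bring the arm down. Stays where it is. Origin in the middle of its underside, y along the handle.
- jar: glass jar, 82 mm in diameter, 151 mm high, in the row with the weights; origin at the middle of its underside
- pot: white paste pot, 83 mm in diameter, 119 mm high with a brush handle that sticks out sideways at the top (186 mm over all along x); origin at the middle of the underside
- tin: flat round lidded wax tin on the right, 70 mm across, 24 mm high; origin at the middle of its underside
- small_awl: awl with a turned wooden handle, lying near the front edge, 29 x 118 x 29 mm, long along y; origin at the middle of the underside
- grey_eraser: grey eraser, 21 x 32 x 12 mm; origin at the middle of the underside

How it is judged:
By the outcome, as a careful person would: the job done as asked, in the order asked, and still so for the second after the job is handed in, with the robot touching nothing.
It also fails if it takes over 62 s, if anything falls off the work surface, if the arm or the gripper's body presses on something with over 40 N, if the wrist force passes 120 N, or if a joint passes its speed limit or range.

## Working session

There is one attempt and no reset: what is moved stays moved. The work goes in short steps, Python scripts to look and compute and a shell command to move; the robot and the scene stay as the last step left them, time stands still between calls to the robot, and variables do not carry over. Pictures are saved under pics/ and viewed, at most 10 in all, crops included, and the job is handed in when it is done.

```bash
ls; mkdir -p pics; python3 - <<'E'
from rig import robot
import cv2
print(robot.nose_length, robot.get_obs())
for n in("side","top"):
    c=robot.camera(n); cv2.imwrite(f"pics/{n}0.png",c["pixels"][:,:,::-1]); print(n,c["intrinsics"].round(1).tolist(),c["extrinsics"].round(4).tolist())
E
```

```text
pics
0.025 {'time': 0.0, 'q': array([ 1.11647943e+00,  5.28456803e-01,  1.43391219e+00,  1.97282811e-05,
        1.18141025e+00, -1.78500426e-01]), 'joint_velocities': array([-1.01351630e-03,  5.77187987e-05,  2.82183709e-04,  1.54216853e-04,
       -6.92386707e-04, -2.68537481e-04]), 'joint_torque': array([ 3.61648426e-05, -4.40047538e+01, -1.76592511e+01,  6.33177278e-02,
        5.82285156e-02, -1.55190119e-04]), 'position': array([0.16986787, 0.6007579 , 0.2465742 ]), 'tool_rot': array([ 1.37475149e-01,  9.90504613e-01, -1.03618161e-03, -3.48852647e-04]), 'ft_force': array([0.10405877, 0.74236889, 1.06647373]), 'moment': array([0.01842417, 0.00703671, 0.02691391]), 'grip_force': 0.0, 'grip_width': 0.08697776938249091}
side [[382.1, 0.0, 284.1], [0.0, 382.1, 214.3], [0.0, 0.0, 1.0]] [[0.9998, 0.0021, 0.0172, 0.573], [-0.0135, -0.5292, 0.8484, -0.8585], [0.0109, -0.8485, -0.5291, 0.6771], [0.0, 0.0, 0.0, 1.0]]
top [[428.8, 0.0, 281.6], [0.0, 428.8, 206.1], [0.0, 0.0, 1.0]] [[0.0106, -0.9968, 0.079, 0.488], [-0.9999, -0.0108, -0.002, 0.0413], [0.0028, -0.079, -0.9969, 1.1942], [0.0, 0.0, 0.0, 1.0]]
```

View pics/top0.png

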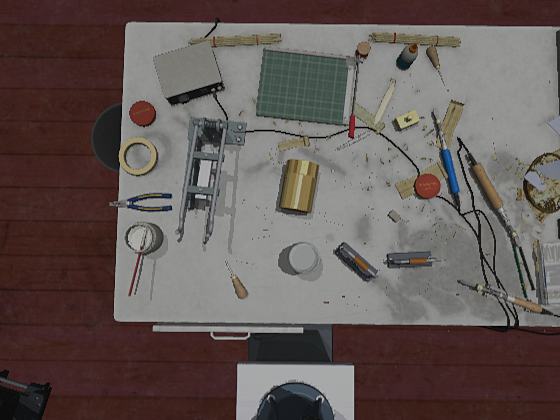

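View pics/side0.png

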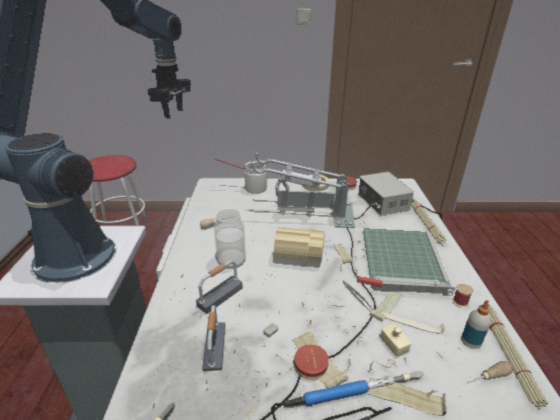

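```bash
python3 - <<'E'
import cv2
a=cv2.imread("pics/top0.png")[100:310,170:450]; b=cv2.imread("pics/side0.png")[150:380,180:360]
cv2.imwrite("pics/topc.png",cv2.resize(a,(784,588),interpolation=cv2.INTER_CUBIC))
cv2.imwrite("pics/sidec.png",cv2.resize(b,(468,598),interpolation=cv2.INTER_CUBIC))
E
```

```text
(no output)
```

View pics/topc.png

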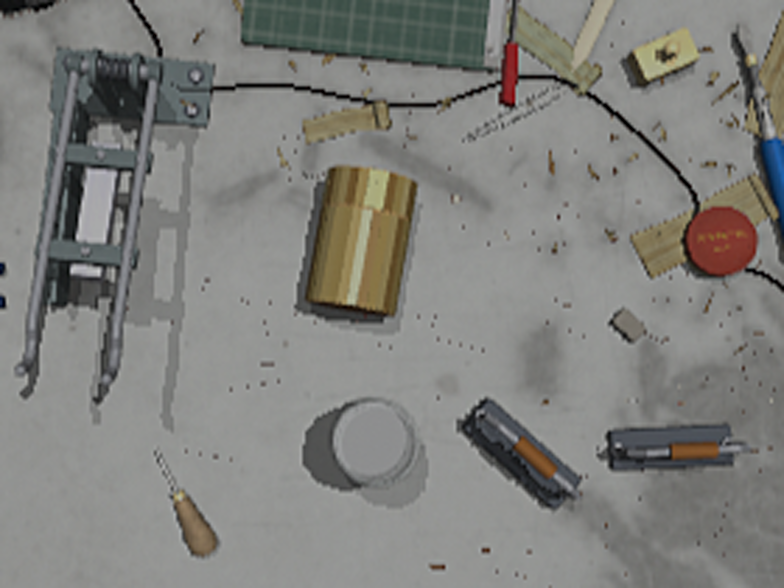

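View pics/sidec.png

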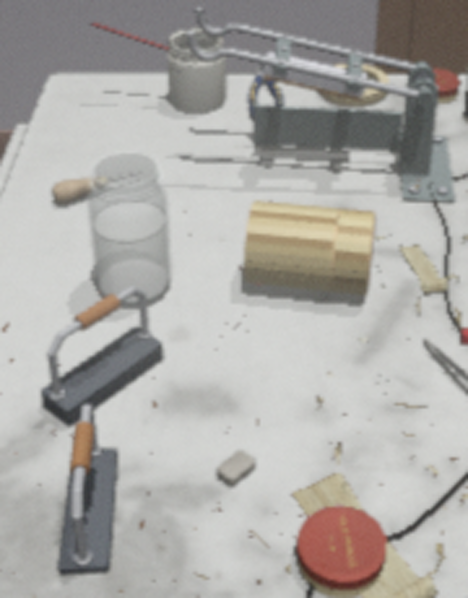

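```bash
cat > h.py <<'E'
import numpy as np, cv2
from rig import robot
from scipy.spatial.transform import Rotation as R
def cam(n):
    c=robot.camera(n); c["hsv"]=cv2.cvtColor(c["pixels"],cv2.COLOR_RGB2HSV); return c
def ray(c,p):
    E=c["extrinsics"]; d=E[:3,:3]@np.linalg.inv(c["intrinsics"])@[p[0],p[1],1]; return E[:3,3],d/np.linalg.norm(d)
def plane(c,p,z):
    o,d=ray(c,p); return o+d*(z-o[2])/d[2]
def tri(c1,p1,c2,p2):
    A=np.zeros((3,3));b=np.zeros(3);L=[ray(c1,p1),ray(c2,p2)]
    for o,d in L: M=np.eye(3)-np.outer(d,d);A+=M;b+=M@o
    x=np.linalg.solve(A,b); o,d=L[0]; return x,np.linalg.norm(np.cross(x-o,d))*2
def proj(c,X):
    E=c["extrinsics"]; v=c["intrinsics"]@(E[:3,:3].T@(np.array(X)-E[:3,3])); return v[:2]/v[2]
def blobs(c,lo,hi,box,amin=15):
    x0,y0,x1,y1=box; m=cv2.inRange(c["hsv"],lo,hi)[y0:y1,x0:x1]
    n,l,s,ce=cv2.connectedComponentsWithStats(m); out=[]
    for i in range(1,n):
        if s[i,4]>=amin:
            cn=cv2.findContours((l==i).astype(np.uint8),cv2.RETR_EXTERNAL,cv2.CHAIN_APPROX_NONE)[0][0]
            out.append((s[i,4],ce[i]+[x0,y0],cv2.boxPoints(cv2.minAreaRect(cn))+[x0,y0]))
    return out
E
python3 - <<'E'
from h import *
np.set_printoptions(precision=4,suppress=True)
T,S=cam("top"),cam("side")
for n,c,b in(("top",T,(330,235,450,285)),("side",S,(180,250,260,345))):
    for a,ce,r in blobs(c,(5,120,60),(18,255,255),b): print("orange",n,a,ce.round(1),r.round(1).tolist())
for a,ce,r in blobs(T,(12,60,60),(35,255,255),(270,150,330,220),200):
    print("box",a,ce.round(1)); 
    P=[plane(T,p,0.05)[:2] for p in r]; print(np.array(P),np.mean(P,0))
f=lambda p:(170+p[0]/2.8,100+p[1]/2.8)
for nm,p,z in(("hingeR",(152,68),.125),("hingeL",(68,70),.125),("hookR",(107,382),.172),("hookL",(27,368),.172),("footRt",(213,62),.006),("footRb",(207,127),.006),("jar",(372,440),.151),("awltip",(158,452),.0)):
    print(nm,plane(T,f(p),z))
g=lambda p:(180+p[0]/2.6,150+p[1]/2.6)
print("hookR tri",tri(T,f((107,382)),S,g((197,52))),"L",tri(T,f((27,368)),S,g((207,25))))
print("pot",plane(T,(143,237),.119))
for nm,p,z in(("thickblock",(520,452),.03),("e1",(473,412),.024),("e2",(570,493),.024)):print(nm,plane(T,f(p),z))
E
```

```text
orange top 90 [360.8 262.9] [[352.9, 259.5], [356.4, 255.5], [368.7, 266.2], [365.2, 270.3]]
orange top 86 [417.6 260.5] [[410.0, 258.0], [426.0, 258.0], [426.0, 263.0], [410.0, 263.0]]
box 1450 [299.3 184.3]
[[ 0.5759  0.0469]
 [ 0.7105  0.026 ]
 [ 0.6969 -0.0608]
 [ 0.5625 -0.0392]] [ 0.6364 -0.0068]
hingeR [0.7795 0.1868 0.125 ]
hingeL [0.7768 0.2629 0.125 ]
hookR [0.4948 0.2129 0.172 ]
hookL [0.5059 0.2811 0.172 ]
footRt [0.8188 0.1417 0.006 ]
footRb [0.7522 0.1466 0.006 ]
jar [ 0.4474 -0.0135  0.151 ]
awltip [0.4276 0.1898 0.    ]
hookR tri (array([0.5003, 0.2138, 0.1687]), np.float64(0.010899634733066092)) L (array([0.5104, 0.281 , 0.1737]), np.float64(0.00902784840347599))
pot [0.492  0.3846 0.119 ]
thickblock [ 0.4327 -0.1625  0.03  ]
e1 [ 0.4705 -0.1181  0.024 ]
e2 [ 0.3936 -0.2118  0.024 ]
```

```bash
cat >> h.py <<'E'
PO=np.array([.648,.2353]); PY=-4.4
def pw(x,y,z):  # press mm -> world
    return np.r_[PO+R.from_euler('z',PY,degrees=True).as_matrix()[:2,:2]@[x/1e3,y/1e3],z/1e3]
def wp(X): return R.from_euler('z',-PY,degrees=True).as_matrix()[:2,:2]@(np.array(X)[:2]-PO)*1e3
def pose(X,yaw,tilt):  # world pos, world angle of tool y, tilt about tool y
    a=np.radians(yaw); y=np.array([np.cos(a),np.sin(a),0]); z=np.array([0,0,-1.]); x=np.cross(y,z)
    return np.array(X),R.from_matrix(np.c_[x,y,z])*R.from_euler('y',tilt,degrees=True)
def now():
    o=robot.get_obs(); return o["position"],R.from_quat(o["tool_rot"])
def plan(*ts):
    p,r=now()
    for P,Q in ts:
        s=r.inv().apply(P-p)*1e3; v=(r.inv()*Q).as_rotvec(degrees=True)
        print("shift",s.round(1),"turn",v.round(1),"rows",round(max(np.linalg.norm(s)/41.7,np.linalg.norm(v)/7.16),1)); p,r=P,Q
E
python3 - <<'E'
from h import *
T=pose(pw(-1,-345,200),PY-4.4,45); p,r=now()
print(T[0])
rv=(r.inv()*T[1]).as_rotvec()
ts=[]
for k,pos in zip((1/3,2/3,1),([.29,.42,.30],[.45,.18,.30],T[0])): ts.append((np.array(pos),r*R.from_rotvec(rv*k)))
plan(*ts,pose(pw(-1,-345,61),PY-4.4,45))
E
```

```text
[ 0.62053488 -0.10860648  0.2       ]
shift [-164.7 -141.6  -52.9] turn [-10.8  12.2  26.1] rows 5.4
shift [-269.9  -65.6  -77.9] turn [-10.8  12.2  26.1] rows 6.9
shift [-337.2   56.5  -73.9] turn [-10.8  12.2  26.1] rows 8.4
shift [-98.3   0.   98.3] turn [ 0.  0. -0.] rows 3.3
```

```bash
python3 -m crank '[-30,-25,-15,-2,2,5,0,-60,-50,-25,-4,4,10,0,-90,-75,-35,-6,7,15,0,-125,-105,-45,-8,10,21,0,-160,-135,-53,-11,12,26,0]' 10; python3 - <<'E'
from h import *
T=pose(pw(-1,-345,200),PY-4.4,45); p,r=now()
print(p); rv=(r.inv()*T[1]).as_rotvec()
ts=[]
for k,pos in zip((.3,.6,.85,1),([.40,.27,.30],[.50,.10,.30],[.59,-.04,.28],T[0])): ts.append((np.array(pos),r*R.from_rotvec(rv*k)))
plan(*ts,pose(pw(-1,-345,61),PY-4.4,45))
E
```

```text
time: 0.62
position: [0.2831, 0.4359, 0.2995]
tool_rot: [0.356, 0.924, 0.11, -0.089]
ft_force: [1.7, -0.2, 0.1]
grip_width: 0.0871
grip_force: 0.0
[0.28312266 0.43587169 0.29954333]
shift [-191.1  -40.4  -54.9] turn [-6.4  7.3 15.7] rows 4.9
shift [-180.1    2.6  -80.3] turn [-6.4  7.3 15.7] rows 4.7
shift [-144.7   54.1  -65. ] turn [-5.3  6.1 13.1] rows 4.0
shift [-105.    27.3   16.6] turn [-3.2  3.7  7.8] rows 2.6
shift [-98.3   0.   98.3] turn [-0.  0.  0.] rows 3.3
```

```bash
python3 -m crank '[-40,-8,-11,-1,1,3,0,-80,-16,-22,-3,3,6,0,-120,-24,-33,-4,4,9,0,-155,-32,-45,-5,6,12,0,-188,-40,-55,-6,7,16,0]'|head -1; python3 -m crank '[-38,0,-16,-1,1,3,0,-76,0,-32,-3,3,6,0,-114,1,-48,-4,4,9,0,-150,2,-65,-5,6,12,0,-180,3,-80,-6,7,16,0]'; python3 - <<'E'
from h import *
T=pose(pw(-1,-345,200),PY-4.4,45); p,r=now()
rv=(r.inv()*T[1]).as_rotvec()
ts=[]
for k,pos in zip((.55,1),([.59,-.04,.27],T[0])): ts.append((np.array(pos),r*R.from_rotvec(rv*k)))
plan(*ts,pose(pw(-1,-345,61),PY-4.4,45)); print(robot.get_obs()["q"].round(2))
E
```

```text
time: 1.03
time: 1.45
position: [0.4991, 0.1008, 0.3017]
tool_rot: [0.588, 0.756, 0.216, -0.189]
ft_force: [0.7, 0.0, 0.1]
grip_width: 0.0868
grip_force: 0.0
shift [-152.4   54.8  -53.7] turn [-4.8  6.  11.2] rows 4.1
shift [-98.8  25.8  10.8] turn [-3.9  4.9  9.1] rows 2.5
shift [-98.3  -0.   98.3] turn [-0.  0.  0.] rows 3.3
[-0.32  0.36  1.71  0.55  1.35 -0.77]
```

```bash
python3 -m crank '[-35,12,-12,-1,1,3,0,-70,25,-25,-2,3,6,0,-110,40,-40,-4,4,9,0,-152,55,-54,-5,6,11,0,-152,55,-54,-5,6,11,0]'|head -1; python3 -m crank '[-35,8,4,-1,2,3,0,-70,17,8,-3,4,6,0,-99,26,11,-4,5,9,0,-99,26,11,-4,5,9,0,-99,26,11,-4,5,9,0]'; python3 - <<'E'
from h import *
plan(pose(pw(-1,-345,200),PY-4.4,45),pose(pw(-1,-345,61),PY-4.4,45)); print(robot.get_obs()["q"].round(2))
E
```

```text
time: 1.87
time: 2.28
position: [0.6202, -0.1054, 0.199]
tool_rot: [0.699, 0.603, 0.293, -0.25]
ft_force: [0.2, 0.3, 0.9]
grip_width: 0.087
grip_force: 0.0
shift [-1.5  0.8 -3. ] turn [-0.1 -0.3  0.4] rows 0.1
shift [-98.3   0.   98.3] turn [0. 0. 0.] rows 3.3
[-0.64  0.73  1.43  0.68  1.45 -0.75]
```

```bash
python3 -m crank '[-28,0,26,0,0,0,0,-56,1,52,0,0,0,0,-84,1,78,0,0,0,0,-100,1,95,0,0,0,0,-100,1,95,0,0,0,0]'; python3 - <<'E'
from h import *
T,S=cam("top"),cam("side")
for a,ce,r in blobs(T,(12,60,60),(35,255,255),(270,150,330,220),200):
    print(a,ce); P=[wp(plane(T,p,0.05)) for p in r]; print(np.array(P).round(1),np.mean(P,0).round(1))
print(wp(now()[0]))
im=np.hstack([T["pixels"][100:300,150:430],S["pixels"][150:350,180:380]])
cv2.imwrite("pics/a1.png",cv2.resize(im,None,fx=1.6,fy=1.6,interpolation=2)[:,:,::-1])
E
```

```text
time: 2.7
position: [0.6199, -0.1052, 0.0597]
tool_rot: [0.698, 0.604, 0.292, -0.252]
ft_force: [-0.2, 0.3, 0.4]
grip_width: 0.0871
grip_force: 0.0
1482 [298.9757085  184.48380567]
[[ -56.4 -192.3]
 [  78.9 -204.3]
 [  70.8 -292.4]
 [ -64.3 -279.7]] [   7.2 -242.2]
[   0.69739661 -342.86094387]
```

View pics/a1.png

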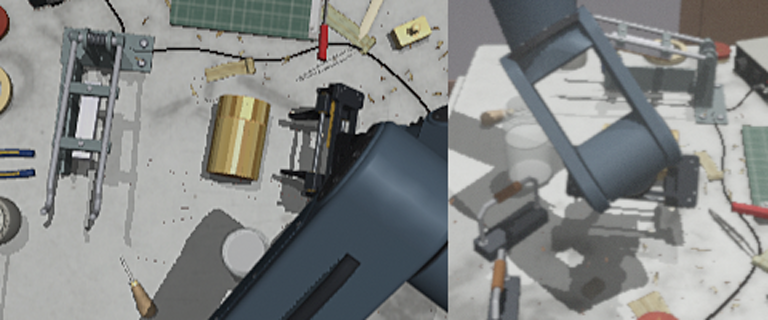

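```bash
python3 - <<'E'
from h import *
plan(*[pose(pw(x,y,61),PY+a,45) for x,y,a in((4,-312,-4.8),(4,-265,-1),(3,-215,3),(1,-165,3))])
E
```

```text
shift [19.6  1.1 24.3] turn [-0.3 -0.3  0.9] rows 0.7
shift [33.1 -3.9 33.1] turn [ 2.7 -0.  -2.7] rows 1.1
shift [35.3 -1.9 35.3] turn [ 2.8  0.  -2.8] rows 1.2
shift [35.4  0.6 35.4] turn [0. 0. 0.] rows 1.2
```

```bash
python3 -m crank '[5,0,6,0,0,0,0,10,1,12,0,0,0,0,14,1,18,0,0,1,0,18,1,22,0,0,1,0,20,1,24,0,0,1,0]'|head -1; python3 -m crank '[6,-1,6,0.5,0,-0.5,0,12,-2,12,1,0,-1,0,19,-2,19,1.5,0,-1.5,0,26,-3,26,2,0,-2,0,33,-4,33,2.7,0,-2.7,0]'|head -3;python3 -m crank '[7,0,7,0.5,0,-0.5,0,14,-1,14,1,0,-1,0,21,-1,21,1.7,0,-1.7,0,28,-2,28,2.2,0,-2.2,0,33,-2,33,2.8,0,-2.8,0]'; python3 - <<'E'
from h import *
T=cam("top")
for a,ce,r in blobs(T,(12,60,60),(35,255,255),(190,140,330,230),200):
    print(a,ce); P=[wp(plane(T,p,0.05)) for p in r]; print(np.array(P).round(1),np.mean(P,0).round(1))
print(wp(now()[0]))
plan(*[pose(pw(x,y,61),PY+a,45) for x,y,a in((3,-215,3),(1,-165,3))])
cv2.imwrite("pics/a2.png",T["pixels"][80:320,120:440,::-1])
E
```

```text
time: 3.22
time: 3.63
position: [0.631, -0.0292, 0.0603]
tool_rot: [0.683, 0.621, 0.282, -0.261]
time: 4.05
position: [0.6333, 0.0176, 0.0606]
tool_rot: [0.66, 0.645, 0.273, -0.271]
ft_force: [0.3, -1.2, -0.5]
grip_width: 0.0869
grip_force: 0.0
207 [291.48309179 143.78743961]
[[ 118.3 -174.1]
 [ 141.5 -255. ]
 [ 119.4 -261.1]
 [  96.3 -180.3]] [ 118.9 -217.6]
1480 [263.59932432 178.91148649]
[[ -50.9  -98.5]
 [  90.  -108.4]
 [  83.1 -195.8]
 [ -57.7 -185. ]] [  16.1 -146.9]
[   2.11526035 -217.09797543]
shift [1.7 1.  1.2] turn [-0.4 -0.3 -0. ] rows 0.1
shift [35.4  0.6 35.4] turn [0. 0. 0.] rows 1.2
```

View pics/a2.png

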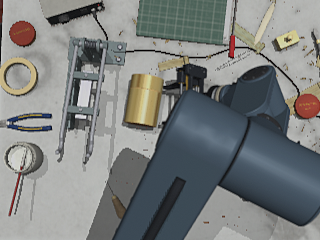

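```bash
python3 -m crank '[3,1,3,1,0,-1,0,7,1,7,2,0,-2,0,11,2,11,3,0,-3,0,14,2,14,4,0,-4,0,17,2,17,5,0,-5,0]'|head -2; python3 - <<'E'
from h import *
T=cam("top")
def box():
  for a,ce,r in blobs(T,(12,60,60),(35,255,255),(190,150,330,230),500):
    print(a,ce); P=[wp(plane(T,p,0.05)) for p in r]; print(np.array(P).round(1),np.mean(P,0).round(1))
box()
print(wp(now()[0]))
plan(*[pose(pw(x,y,61),PY+a,45) for x,y,a in((5,-165,10),(2,-130,10))])
E
```

```text
time: 4.52
position: [0.6364, 0.0403, 0.0607]
1559 [247.06991661 176.60359205]
[[ -46.9  -53.3]
 [  89.2  -62.4]
 [  82.2 -150.2]
 [ -53.7 -140.3]] [  17.7 -101.6]
[   3.6370113  -194.42458844]
shift [20.4  6.6 20.2] turn [-0.4 -0.3  0.1] rows 0.7
shift [24.7  3.1 24.7] turn [0. 0. 0.] rows 0.8
```

```bash
python3 -m crank '[0,0,0,0,0,0,255,0,0,0,0,0,0,255,0,0,0,0,0,0,255,0,0,0,0,0,0,255,0,0,0,0,0,0,255]' 10|head -2; cat >> h.py <<'E'
def box():
  T=cam("top")
  for a,ce,r in blobs(T,(12,60,60),(35,255,255),(190,150,330,230),500):
    P=[wp(plane(T,p,0.05)) for p in r]; print(a,np.array(P).round(1).tolist(),np.mean(P,0).round(1))
  return T
E
python3 - <<'E'
from h import *
T=box(); print(wp(now()[0]))
# precise ends along the axis: mask columns in press coords
m=cv2.inRange(T["hsv"],(12,60,60),(35,255,255)); m[:150]=0;m[230:]=0;m[:,:190]=0;m[:,330:]=0
v,u=np.nonzero(m); P=np.array([wp(plane(T,(a,b),.05)) for a,b in zip(u,v)]); print(np.percentile(P[:,0],[0.5,3,50,97,99.5]))
E
```

```text
time: 4.98
position: [0.6361, 0.0397, 0.0607]
1574 [[-45.0, -23.4], [91.8, -33.1], [84.3, -120.7], [-52.3, -110.2]] [ 19.7 -71.9]
[   3.19777929 -195.91998659]
[-48.24676046 -43.45666024  21.18645555  82.72006326  87.40890958]
```

```bash
python3 - <<'E'
from h import *
plan(pose(pw(112,-170,61),PY,45),pose(pw(112,-90,61),PY,45))
E
```

```text
shift [  5.1 111.7   4.1] turn [-7.3 -0.3  6.9] rows 2.7
shift [56.6  0.  56.6] turn [0. 0. 0.] rows 1.9
```

```bash
python3 -m crank '[1,28,1,-2,0,2,255,2,56,2,-4,0,4,255,3,84,3,-6,0,6,255,5,112,4,-7.3,0,7,255,5,112,4,-7.3,0,7,255]'|head -2; python3 - <<'E'
from h import *
T=box(); print(wp(now()[0])); plan(pose(pw(112,-90,61),PY,45))
cv2.imwrite("pics/a3.png",cv2.resize(T["pixels"][100:260,150:350,::-1],None,fx=3,fy=3,interpolation=2))
E
```

```text
time: 5.45
position: [0.7512, 0.0579, 0.0618]
1250 [[-46.5, -24.2], [90.1, -31.1], [85.4, -104.2], [-51.1, -96.6]] [ 19.5 -64. ]
[ 113.90024547 -169.30443739]
shift [55.7 -1.8 56.4] turn [ 0.  -0.2  0.1] rows 1.9
```

View pics/a3.png

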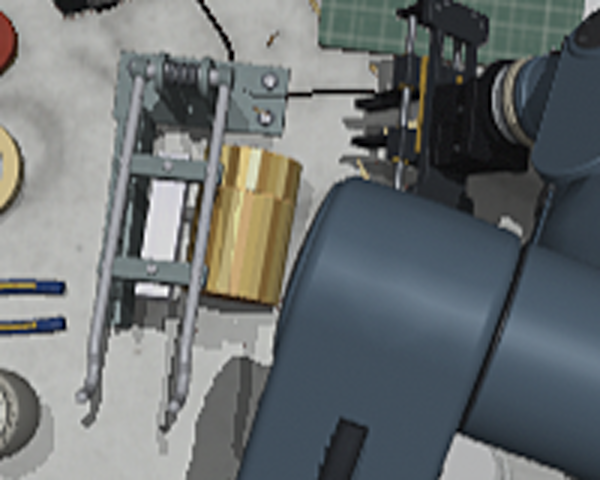

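```bash
python3 - <<'E'
from h import *
T=cam("top"); print(robot.get_obs()["grip_width"])
f=lambda a,b:(150+a/3,100+b/3)
for n,p,z in(("stop end z58",f(120,328),.058),("stop end z0",f(120,328),.0),("boxtop end",f(257,148),.05),("boxbot end",f(243,303),.05),("foot",f(290,68),.006),("foot",f(284,133),.006),("whiteT",f(172,180),.1),("whiteB",f(155,297),.12)):
    print(n,wp(plane(T,p,z)).round(1))
E
```

```text
0.01626331189697651
stop end z58 [-84.6  40.4]
stop end z0 [-81.5  53. ]
boxtop end [ 88.5 -63.9]
boxbot end [-52.3 -64.8]
foot [176.1 -82. ]
foot [113.8 -82.2]
whiteT [44.1  0.1]
whiteB [-59.4   0.5]
```

```bash
python3 -m crank '[14,-1,14,0,0,0,255,28,-2,28,0,0,0,255,42,-2,42,0,0,0,255,59,-2,59,0,0,0,255,59,-2,59,0,0,0,255]'|head -6; python3 -m crank '[0,-6,0,0,0,0,255,0,-12,0,0,0,0,255,0,-18,0,0,0,0,255,0,-24,0,0,0,0,255,0,-29,0,0,0,0,255]'; python3 - <<'E'
from h import *
T=box(); print(wp(now()[0]))
cv2.imwrite("pics/a4.png",cv2.resize(T["pixels"][100:260,150:350,::-1],None,fx=3,fy=3,interpolation=2))
E
```

```text
time: 5.97
position: [0.7487, 0.1453, 0.0612]
tool_rot: [0.676, 0.628, 0.281, -0.264]
ft_force: [-0.2, 0.2, 0.6]
grip_width: 0.0006
grip_force: 0.0
time: 6.38
position: [0.723, 0.1415, 0.0619]
tool_rot: [0.678, 0.626, 0.283, -0.261]
ft_force: [2.4, -0.9, 1.0]
grip_width: 0.0005
grip_force: 1.3
[ 80.75550002 -87.49065585]
```

View pics/a4.png

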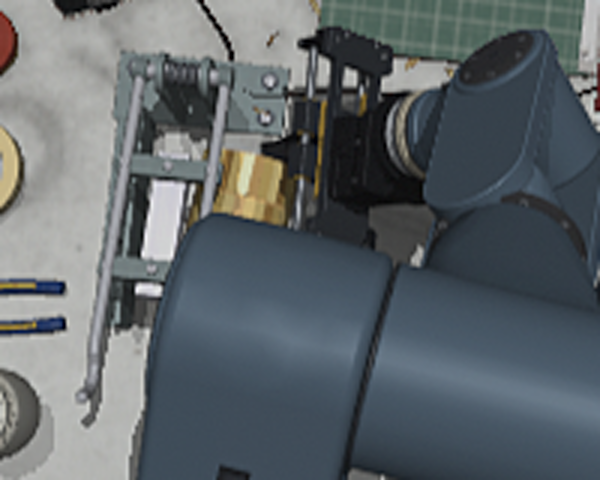

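```bash
python3 -m crank '[0,-3,0,0,0,0,255,0,-6,0,0,0,0,255,0,-9,0,0,0,0,255,0,-12,0,0,0,0,255,0,-12,0,0,0,0,255]'; python3 - <<'E'
from h import *
T=box(); print(wp(now()[0]))
m=cv2.inRange(T["hsv"],(12,60,60),(35,255,255)); m[:140]=0;m[230:]=0;m[:,:190]=0;m[:,260:]=0
for u in range(224,250,2):
    v=np.nonzero(m[:,u])[0]
    if len(v): print(u,v.min(),wp(plane(T,(u,v.min()),.08)).round(0),end=";")
E
```

```text
time: 6.85
position: [0.7102, 0.1441, 0.0615]
tool_rot: [0.678, 0.627, 0.282, -0.262]
ft_force: [2.2, -0.7, 0.1]
grip_width: 0.0004
grip_force: 0.9
[ 68.99757681 -86.13284984]
224 155 [ 65. -38.];226 155 [ 65. -44.];228 155 [ 66. -49.];230 156 [ 63. -54.];232 156 [ 64. -60.];234 157 [ 62. -65.];236 157 [ 62. -70.];238 157 [ 63. -76.];240 158 [ 60. -81.];242 159 [ 58. -87.];244 165 [ 43. -93.];246 165 [ 43. -99.];248 149 [  86. -100.];
```

```bash
python3 -m crank '[0,6,0,0,0,0,255,0,12,0,0,0,0,255,-20,14,-20,0,0,0,255,-40,14,-40,0,0,0,255,-60,14,-60,0,0,0,255]'|head -2; python3 - <<'E'
from h import *
print(wp(now()[0])); plan(pose(pw(0,-168,61),PY,45),pose(pw(0,-120,61),PY,45))
E
```

```text
time: 7.32
position: [0.7177, 0.0584, 0.0603]
[  83.07196641 -170.99459809]
shift [  2.6 -83.1   2. ] turn [-0.2 -0.2  0. ] rows 2.0
shift [33.9 -0.  33.9] turn [0. 0. 0.] rows 1.2
```

```bash
python3 -m crank '[1,-30,1,0,0,0,0,1,-60,1,0,0,0,0,2,-83,2,0,0,0,0,2,-83,2,0,0,0,0,2,-83,2,0,0,0,0]'|head -1; python3 -m crank '[5,0,5,0,0,0,0,10,0,10,0,0,0,0,15,0,15,0,0,0,0,20,0,20,0,0,0,0,24,0,24,0,0,0,0]'; python3 -m crank '[3,0,3,0,0,0,0,6,0,6,0,0,0,0,9,0,9,0,0,0,0,12,0,12,0,0,0,0,14,0,14,0,0,0,0]';python3 - <<'E'
from h import *
print(wp(now()[0])); box(); plan(pose(pw(0,-110,61),PY,45),pose(pw(0,-68,61),PY,45))
E
```

```text
time: 7.73
time: 8.15
position: [0.6383, 0.1028, 0.0612]
tool_rot: [0.677, 0.627, 0.282, -0.262]
ft_force: [-0.4, -0.0, -0.2]
grip_width: 0.0595
grip_force: 0.0
time: 8.57
position: [0.6396, 0.1215, 0.0614]
tool_rot: [0.678, 0.627, 0.282, -0.262]
ft_force: [-0.1, 0.9, -0.8]
grip_width: 0.0857
grip_force: 0.0
[   0.40058193 -114.12594495]
757 [[-59.4, -14.4], [73.6, -33.8], [63.8, -94.7], [-69.0, -74.8]] [  2.3 -54.5]
shift [ 2.3 -0.2  2.9] turn [-0.1 -0.3 -0.1] rows 0.1
shift [29.7 -0.  29.7] turn [0. 0. 0.] rows 1.0
```

```bash
python3 -m crank '[2,0,2,0,0,0,0,4,0,4,0,0,0,0,6,0,6,0,0,0,0,8,0,8,0,0,0,0,10,0,10,0,0,0,0]'|tail -3; python3 -m crank '[2,0,2,0,0,0,0,4,0,4,0,0,0,0,6,0,6,0,0,0,0,8,0,8,0,0,0,0,10,0,10,0,0,0,0]'; python3 - <<'E'
from h import *
print(wp(now()[0])); box(); plan(pose(pw(0,-68,61),PY,45))
E
```

```text
ft_force: [0.2, -0.2, -0.5]
grip_width: 0.0869
grip_force: 0.0
time: 9.45
position: [0.6419, 0.1495, 0.0615]
tool_rot: [0.678, 0.627, 0.282, -0.262]
ft_force: [-0.4, -1.0, 1.3]
grip_width: 0.0869
grip_force: 0.5
[  0.5163275  -86.04320951]
shift [11.9 -0.3 12.9] turn [-0.1 -0.3 -0. ] rows 0.4
```

```bash
python3 -m crank '[2,0,2,0,0,0,0,4,0,4,0,0,0,0,6,0,6,0,0,0,0,8,0,8,0,0,0,0,10,0,10,0,0,0,0]'|grep -E 'pos|force'; python3 -m crank '[1,0,1,0,0,0,0,2,0,2,0,0,0,0,3,0,3,0,0,0,0,3,0,3,0,0,0,0,3,0,3,0,0,0,0]'|grep -E 'pos|force'; python3 - <<'E'
from h import *
print(wp(now()[0])); T=box(); 
cv2.imwrite("pics/a5.png",cv2.resize(T["pixels"][100:260,150:350,::-1],None,fx=3,fy=3,interpolation=2))
E
```

```text
position: [0.6435, 0.1633, 0.0617]
ft_force: [1.1, -2.4, 0.9]
grip_force: 1.1
position: [0.6433, 0.1676, 0.0616]
ft_force: [1.1, -1.8, 0.7]
grip_force: 1.0
[  0.51062123 -67.8629994 ]
```

```bash
python3 -m crank '[1,0,1,0,0,0,0,2,0,2,0,0,0,0,3,0,3,0,0,0,0,3,0,3,0,0,0,0,3,0,3,0,0,0,0]'|grep -E 'pos|force'; python3 -m crank '[1,0,1,0,0,0,0,2,0,2,0,0,0,0,2,0,2,0,0,0,0,2,0,2,0,0,0,0,2,0,2,0,0,0,0]'|grep -E 'pos|force'; python3 - <<'E'
from h import *
print(wp(now()[0]))
E
```

```text
position: [0.6437, 0.1689, 0.0613]
ft_force: [-2.1, -13.1, 4.9]
grip_force: 6.9
position: [0.6439, 0.1694, 0.0612]
ft_force: [-6.6, -21.7, 8.6]
grip_force: 11.6
[  0.91641943 -65.98610417]
```

```bash
python3 -m crank '[-3,0,-3,0,0,0,0,-8,0,-8,0,0,0,0,-20,0,-20,0,0,0,0,-40,0,-40,0,0,0,0,-65,0,-65,0,0,0,0]'|grep -E 'pos|force'; python3 -m crank '[0,0,-40,0,0,0,0,0,0,-80,0,0,0,0,0,0,-120,0,0,0,0,0,0,-160,0,0,0,0,0,0,-170,0,0,0,0]'|grep -E 'time|pos|force';  python3 - <<'E'
from h import *
T=box(); S=cam("side")
im=np.hstack([cv2.resize(T["pixels"][100:260,160:330],None,fx=2.3,fy=2.3,interpolation=2),cv2.resize(S["pixels"][140:300,210:380],None,fx=2.3,fy=2.3,interpolation=2)])
cv2.imwrite("pics/a5.png",im[:,:,::-1]); print(im.shape)
for n,c,b in(("top",T,(330,235,400,285)),("side",S,(180,250,260,305))):
    for a,ce,r in blobs(c,(5,120,60),(18,255,255),b): print("orange",n,a,ce.round(1),r.round(1).tolist())
E
```

```text
position: [0.6347, 0.0851, 0.0609]
ft_force: [0.1, -0.3, -0.5]
grip_force: 0.0
time: 12.05
position: [0.6293, -0.0417, 0.1846]
ft_force: [1.9, -0.1, 0.7]
grip_force: 0.0
(368, 782, 3)
```

View pics/a5.png

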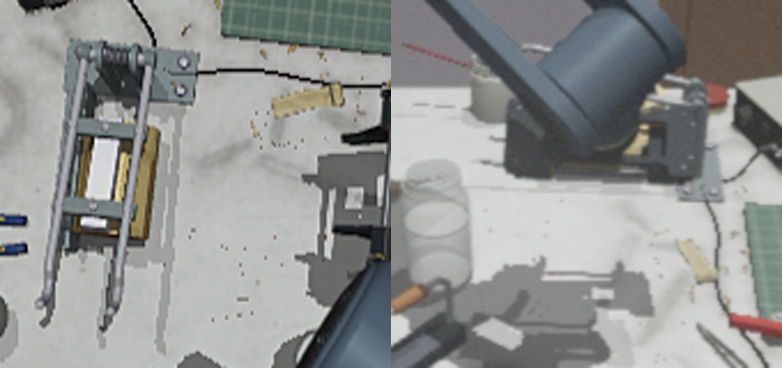

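```bash
python3 - <<'E'
from h import *
np.set_printoptions(precision=4,suppress=True)
T=cam("top")
m=cv2.inRange(T["hsv"],(12,60,60),(35,255,255)); m[:150]=0;m[215:]=0;m[:,:190]=0;m[:,240:]=0
for v in range(152,210,4):
    u=np.nonzero(m[v])[0]
    if len(u): print(v,u.min(),u.max(),wp(plane(T,(u.max(),v),.06)).round(0),end=";")
print()
g=plane(T,(360.8,262.9),.088)
a,b=plane(T,(354.6,257.5),.088),plane(T,(367,268.2),.088); d=a-b; print(g,np.degrees(np.arctan2(d[1],d[0])))
p,r=now(); tg=pose(np.r_[g[:2],.20],-39.4,0)
rv=(r.inv()*tg[1]).as_rotvec(); ts=[]
for k in (.5,1): ts.append((p+(tg[0]-p)*k,r*R.from_rotvec(rv*k)))
plan(*ts)
E
```

```text
152 215 218 [ 75. -19.];156 224 228 [ 67. -46.];160 196 228 [ 56. -47.];164 196 227 [ 45. -46.];168 195 228 [ 34. -50.];172 195 227 [ 23. -48.];176 194 227 [ 13. -49.];180 194 226 [  2. -47.];184 193 226 [ -9. -48.];188 219 225 [-20. -47.];192 219 225 [-31. -48.];196 192 224 [-41. -46.];200 192 224 [-52. -47.];
[ 0.4319 -0.1654  0.088 ] 49.67606349325938
shift [-43.6 -92.4 -57.5] turn [ -7.  -21.9  16.5] rows 4.0
shift [-86.5 -67.  -42. ] turn [ -7.  -21.9  16.5] rows 4.0
```

```bash
python3 -m crank '[-9,-18,-12,-1.4,-4.4,3.3,0,-18,-37,-23,-2.8,-8.8,6.6,0,-27,-56,-35,-4.2,-13,10,0,-36,-75,-47,-5.6,-17.5,13,0,-44,-92,-57,-7,-22,16.5,0]'|head -2; python3 -m crank '[-17,-13,-8,-1.4,-4.4,3.3,0,-35,-27,-17,-2.8,-8.8,6.6,0,-52,-40,-25,-4.2,-13,10,0,-70,-54,-34,-5.6,-17.5,13,0,-87,-67,-42,-7,-22,16.5,0]'; python3 - <<'E'
from h import *
plan(pose((.4319,-.1654,.2),-39.7,0),pose((.4319,-.1654,.094),-39.7,0)); print(robot.get_obs()["q"].round(2))
S=cam("side");T=cam("top")
for n,c,b in(("top",T,(330,235,400,285)),("side",S,(180,250,260,320))):
    for a,ce,r in blobs(c,(5,120,60),(18,255,255),b,8): print("orange",n,a,ce.round(1),r.round(1).tolist())
S=[0,0]
E
```

```text
time: 12.62
position: [0.5274, -0.0993, 0.1879]
time: 13.03
position: [0.43, -0.1638, 0.1978]
tool_rot: [0.904, 0.428, -0.003, 0.001]
ft_force: [0.7, 0.3, -0.1]
grip_width: 0.0872
grip_force: 0.0
shift [-0.1  2.5 -2.2] turn [-0.   0.4  0.4] rows 0.1
shift [  0.   0. 106.] turn [0. 0. 0.] rows 2.5
[-0.6   0.39  1.89 -0.01  0.87  0.09]
orange top 41 [357.5 259.9] [[353.0, 259.0], [356.5, 255.5], [361.5, 260.5], [358.0, 264.0]]
```

```bash
python3 - <<'E'
from h import *
S=cam("side"); print(plane(S,(180+98/2.6,150+311/2.6),.088))
E
python3 -m crank '[0,2,25,0,0,0,0,0,2,50,0,0,0,0,0,2,75,0,0,0,0,0,2,104,0,0,0,0,0,2,104,0,0,0,0]'
```

```text
[ 0.432248   -0.16103438  0.088     ]
time: 13.6
position: [0.4322, -0.1653, 0.0903]
tool_rot: [0.904, 0.429, -0.003, -0.003]
ft_force: [-0.7, 1.0, 0.4]
grip_width: 0.0871
grip_force: 0.0
```

```bash
for i in 1 2; do :; done; python3 -m crank '[0,0,-3,0,0,0,255,0,0,-3,0,0,0,255,0,0,-3,0,0,0,255,0,0,-3,0,0,0,255,0,0,-3,0,0,0,255]' 45 |tail -2; python3 -m crank '[0,0,0,0,0,0,255,0,0,0,0,0,0,255,0,0,0,0,0,0,255,0,0,0,0,0,0,255,0,0,0,0,0,0,255]'; python3 - <<'E'
from h import *
p,r=now()
plan(pose(p+[0,0,.15],-39.7,0))
E
```

```text
grip_width: 0.0618
grip_force: 0.0
time: 14.43
position: [0.4338, -0.1676, 0.0984]
tool_rot: [0.904, 0.428, -0.001, 0.002]
ft_force: [-1.3, 2.7, 1.0]
grip_width: 0.0281
grip_force: 1.2
shift [  -0.4    0.3 -150. ] turn [0.1 0.2 0.3] rows 3.6
```

```bash
python3 -m crank '[0,0,0,0,0,0,255,0,0,0,0,0,0,255,0,0,0,0,0,0,255,0,0,0,0,0,0,255,0,0,0,0,0,0,255]'
```

```text
time: 14.85
position: [0.4334, -0.1673, 0.0983]
tool_rot: [0.904, 0.428, -0.001, 0.001]
ft_force: [-3.4, 1.2, 2.5]
grip_width: 0.0146
grip_force: 44.9
```

```bash
python3 -m crank '[0,0,-8,0,0,0,255,0,0,-16,0,0,0,255,0,0,-24,0,0,0,255,0,0,-34,0,0,0,255,0,0,-44,0,0,0,255]'; python3 - <<'E'
from h import *
hk=pw(-128.7,0,172); print(hk)
o=robot.get_obs();print(o["moment"].round(2))
S=cam("side");T=cam("top")
cv2.imwrite("pics/s6.png",S["pixels"][:,:,::-1]);cv2.imwrite("pics/t6.png",T["pixels"][:,:,::-1])
for n,c,b in(("top",T,(330,225,400,285)),("side",S,(170,220,260,320))):
    for a,ce,r in blobs(c,(5,120,60),(18,255,255),b,6): print("orange",n,a,ce.round(1),r.round(1).tolist())
E
```

```text
time: 15.27
position: [0.4345, -0.1679, 0.1431]
tool_rot: [0.904, 0.428, -0.0, 0.003]
ft_force: [-0.0, 0.1, -9.1]
grip_width: 0.0148
grip_force: 44.8
[0.51967931 0.24517374 0.172     ]
[-0.16  0.07  0.03]
```

```bash
python3 - <<'E'
from h import *
p,r=now()
tg=pose(pw(-194,0,280),PY,0); rv=(r.inv()*tg[1]).as_rotvec()
plan((np.array([.434,-.168,.283]),r),(np.array([.43,.02,.283]),r*R.from_rotvec(rv*.5)),(np.array([.445,.18,.28]),r*R.from_rotvec(rv*.9)),tg)
E
```

```text
shift [  -0.9   -0.4 -138.9] turn [0. 0. 0.] rows 3.3
shift [ 142.9 -122.3   -1.4] turn [  0.2   0.1 -17.5] rows 4.5
shift [154.1 -45.7   2.5] turn [  0.2   0.1 -14. ] rows 3.9
shift [70.8 -0.2 -0. ] turn [ 0.   0.  -3.5] rows 1.7
```

```bash
python3 -m crank '[0,0,-25,0,0,0,255,0,0,-60,0,0,0,255,0,0,-95,0,0,0,255,0,0,-125,0,0,0,255,0,0,-139,0,0,0,255]'|head -1; python3 -m crank '[12,-10,0,0,0,-2,255,35,-30,0,0,0,-5,255,62,-53,0,0,0,-8,255,90,-77,-1,0,0,-12,255,115,-98,-1,0,0,-15,255]'|head -2;  python3 - <<'E'
from h import *
p,r=now()
tg=pose(pw(-194,0,280),PY,0); rv=(r.inv()*tg[1]).as_rotvec()
plan((np.array([.437,.13,.28]),r*R.from_rotvec(rv*.6)),(np.array([.445,.20,.28]),r*R.from_rotvec(rv*.9)),tg)
E
```

```text
time: 15.78
time: 16.2
position: [0.4296, -0.0139, 0.2811]
shift [134.2 -52.3   0.7] turn [ -0.    0.1 -11.9] rows 3.5
shift [70.1 -7.1 -0.1] turn [-0.   0.1 -6. ] rows 1.7
shift [50.9  3.9 -0. ] turn [-0.  0. -2.] rows 1.2
```

```bash
python3 -m crank '[27,-10,0,0,0,-3,255,54,-21,0,0,0,-5,255,81,-32,0,0,0,-7,255,108,-42,0,0,0,-10,255,134,-52,1,0,0,-12,255]'|head -1; python3 -m crank '[28,-2,0,0,0,-2,255,55,-4,0,0,0,-4,255,80,-4,0,0,0,-6,255,103,-3,0,0,0,-7,255,121,-2,0,0,0,-8,255]'|head -2;  python3 - <<'E'
from h import *
plan(pose(pw(-194,0,280),PY,0),pose(pw(-194,0,215),PY,0))
E
```

```text
time: 16.62
time: 17.03
position: [0.4624, 0.248, 0.2786]
shift [ 1.6 -8.  -1.4] turn [0.  0.2 0.2] rows 0.2
shift [ 0.  0. 65.] turn [0. 0. 0.] rows 1.6
```

```bash
python3 -m crank '[1,-8,0,0,0,0,255,1,-8,15,0,0,0,255,1,-8,30,0,0,0,255,1,-8,48,0,0,0,255,1,-8,64,0,0,0,255]'|head -1; python3 -m crank '[0,0,0,0,0,0,255,0,0,0,0,0,0,255,0,0,0,0,0,0,255,0,0,0,0,0,0,255,0,0,0,0,0,0,255]'; python3 - <<'E'
from h import *
plan(pose(pw(-194,0,215),PY,0)); print(robot.get_obs()["moment"])
S=cam("side");T=cam("top")
im=np.hstack([cv2.resize(T["pixels"][170:285,140:240],None,fx=4,fy=4,interpolation=2),cv2.resize(S["pixels"][120:235,210:310],None,fx=4,fy=4,interpolation=2)])
cv2.imwrite("pics/a7.png",im[:,:,::-1]); print(im.shape)
E
```

```text
time: 17.45
time: 17.87
position: [0.456, 0.2476, 0.2167]
tool_rot: [0.733, 0.68, 0.0, 0.003]
ft_force: [-0.1, -0.6, -8.6]
grip_width: 0.0145
grip_force: 44.9
shift [ 2.4 -1.6  1.7] turn [0.2 0.2 0. ] rows 0.1
[-0.05002606 -0.07260017  0.00909397]
(460, 800, 3)
```

View pics/a7.png

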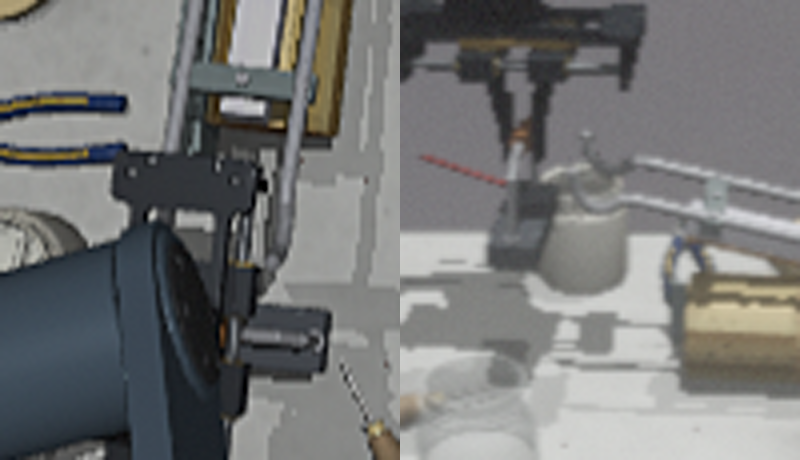

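```bash
python3 - <<'E'
from h import *
S=cam("side");T=cam("top")
ux=np.array([np.cos(np.radians(PY)),np.sin(np.radians(PY)),0]); uy=np.array([-ux[1],ux[0],0])
def sx(p,y):
    o,d=ray(S,p); O=np.r_[PO,0]; t=((y/1e3)-(o-O)@uy)/(d@uy); X=o+d*t; return np.r_[wp(X),X[2]*1e3].round(1)
g=lambda a,b:(210+(a-400)/4,120+b/4)
for n,p,y in(("Rdip",(597,190),-36),("Rtip",(582,165),-36),("Ldip",(606,160),36),("Ltip",(588,135),36),("near leg top",(519,140),-50),("near leg bottom",(516,222),-54),("block near face lo-l",(490,268),-60),("lo-r",(541,270),-60)): print(n,sx(g(*p),y))
t=lambda a,b:(140+a/4,170+b/4)
print("block end",wp(plane(T,t(328,341),.143)),"leg",wp(plane(T,t(318,340),.20)), "TCP",wp(now()[0]))
E
```

```text
Rdip [-128.7  -36.   179.6]
Rtip [-139.7  -36.   199.9]
Ldip [-130.2   36.   172.6]
Ltip [-144.2   36.   193.7]
near leg top [-184.2  -50.   224.5]
near leg bottom [-189.2  -54.   158.8]
block near face lo-l [-210.5  -60.   121.4]
lo-r [-170.7  -60.   121.4]
block end [-193.78068141  -67.27575283] leg [-191.04641669  -68.99115056] TCP [-193.00532638   -2.61887322]
```

```bash
python3 -m crank '[4,0,-4,0,0,0,255,8,0,-7,0,0,0,255,8,8,-7,0,0,0,255,8,18,-7,0,0,0,255,8,28,-7,0,0,0,255]'|head -5; python3 -m crank '[0,9,0,0,0,0,255,0,18,0,0,0,0,255,0,27,0,0,0,0,255,0,35,0,0,0,0,255,0,35,0,0,0,0,255]'; python3 - <<'E'
from h import *
print(wp(now()[0])); plan(pose(pw(-130,6,224),PY,0))
S=cam("side"); cv2.imwrite("pics/s8.png",S["pixels"][:,:,::-1])
E
```

```text
time: 18.48
position: [0.4852, 0.2534, 0.2228]
tool_rot: [0.733, 0.68, -0.001, 0.003]
ft_force: [0.0, 0.8, -9.6]
grip_width: 0.0147
time: 18.9
position: [0.5217, 0.2504, 0.2227]
tool_rot: [0.734, 0.679, 0.0, 0.003]
ft_force: [1.4, -0.1, -8.4]
grip_width: 0.0147
grip_force: 44.9
[-127.11198317    5.33757631]
shift [ 0.7 -2.9 -1.4] turn [ 0.3  0.2 -0. ] rows 0.1
```

```bash
python3 -m crank '[0,-2,7,0,0,0,255,0,-2,14,0,0,0,255,0,-2,20,0,0,0,255,0,-2,26,0,0,0,255,0,-2,32,0,0,0,255]'|grep -E "pos|ft"; python3 -m crank '[0,0,3,0,0,0,255,0,0,6,0,0,0,255,0,0,9,0,0,0,255,0,0,12,0,0,0,255,0,0,14,0,0,0,255]'|grep -E "pos|ft"
```

```text
position: [0.5161, 0.2507, 0.1897]
ft_force: [-0.4, -0.6, -9.7]
position: [0.5168, 0.2504, 0.1773]
ft_force: [-2.3, -1.1, -2.5]
```

```bash
python3 -m crank '[0,0,3,0,0,0,255,0,0,6,0,0,0,255,0,0,9,0,0,0,255,0,0,12,0,0,0,255,0,0,14,0,0,0,255]'|grep -E "pos|ft"; python3 - <<'E'
from h import *
S=cam("side"); cv2.imwrite("pics/s9.png",S["pixels"][:,:,::-1])
# white/grey hook region not needed; estimate arm drop by diff at rods
a=cv2.imread("pics/s8.png");b=cv2.imread("pics/s9.png")
d=cv2.absdiff(a,b).max(2)[140:230,285:345]; print((d>40).sum())
E
```

```text
position: [0.5155, 0.2504, 0.162]
ft_force: [-5.0, -1.8, -2.5]
469
```

```bash
python3 -m crank '[0,-2,0,0,0,0,140,0,-2,0,0,0,0,140,0,-2,0,0,0,0,140,0,-2,0,0,0,0,140,0,-2,0,0,0,0,140]'; python3 -m crank '[0,0,0,0,0,0,140,0,0,0,0,0,0,140,0,0,0,0,0,0,140,0,0,0,0,0,0,140,0,0,0,0,0,0,140]'; python3 -m crank '[0,0,0,0,0,0,140,0,0,0,0,0,0,140,0,0,0,0,0,0,140,0,0,0,0,0,0,140,0,0,0,0,0,0,140]'
```

```text
time: 20.67
position: [0.516, 0.2511, 0.1635]
tool_rot: [0.733, 0.68, 0.0, 0.003]
ft_force: [-0.6, -0.3, -0.2]
grip_width: 0.0366
grip_force: 0.0
time: 21.08
position: [0.5147, 0.2507, 0.1626]
tool_rot: [0.733, 0.68, -0.001, 0.002]
ft_force: [-0.2, 0.7, 1.1]
grip_width: 0.0393
grip_force: 0.0
time: 21.5
position: [0.5147, 0.2507, 0.1626]
tool_rot: [0.733, 0.68, -0.001, 0.002]
ft_force: [0.7, -0.9, -0.7]
grip_width: 0.0394
grip_force: 0.0
```

```bash
python3 -m crank '[0,0,-15,0,0,0,140,0,0,-40,0,0,0,140,0,0,-75,0,0,0,140,0,0,-110,0,0,0,140,0,0,-140,0,0,0,140]'|grep -E "pos|ft"; python3 -m crank '[0,-40,-5,0,0,0,140,0,-80,-10,0,0,0,140,-40,-100,-15,0,0,0,140,-80,-100,-15,0,0,0,140,-115,-100,-15,0,0,0,140]'|grep -E "pos|ft|time"; python3 - <<'E'
from h import *
S=cam("side");T=cam("top")
cv2.imwrite("pics/s10.png",S["pixels"][:,:,::-1]);cv2.imwrite("pics/t10.png",T["pixels"][:,:,::-1])
q={}
for n,c,b in(("top",T,(160,190,250,270)),("side",S,(230,140,300,230))):
    for a,ce,r in blobs(c,(4,110,50),(19,255,255),b,8): print("orange",n,a,ce.round(1),r.round(1).tolist()); q[n]=ce
X,e=tri(T,q["top"],S,q["side"]); print(X,e,wp(X))
for a,ce,r in blobs(T,(12,60,60),(35,255,255),(190,150,250,215),60):print("straw",a,[wp(plane(T,p,.06)).round(0).tolist() for p in r])
E
```

```text
position: [0.5147, 0.2514, 0.3048]
ft_force: [1.5, -0.2, 1.2]
time: 22.33
position: [0.4038, 0.1439, 0.3185]
ft_force: [1.6, -0.4, -0.2]
orange top 18 [222.8 197.3] [[220.0, 203.0], [223.6, 189.9], [226.1, 190.6], [222.5, 203.7]]
orange top 105 [197.3 227.8] [[188.5, 230.0], [189.1, 223.9], [206.1, 225.6], [205.5, 231.7]]Traceback (most recent call last):
  File "<stdin>", line 7, in <module>
KeyError: 'side'
```

```bash
python3 - <<'E'
from h import *
T=cam("top"); print(wp(plane(T,(197.3,227.8),.12)),wp(plane(T,(197.3,227.8),.17)))
p,r=now(); plan((np.array([.33,.35,.32]),r),(np.array([.2,.5,.32]),r))
E
```

```text
[-132.30415116    3.98641089] [-132.87690563   -5.7752521 ]
shift [200.6 -92.3  -2.6] turn [0. 0. 0.] rows 5.3
shift [ 139.1 -141.6   -0.8] turn [0. 0. 0.] rows 4.8
```

```bash
python3 -m crank '[38,-17,0,0,0,0,140,76,-34,0,0,0,0,140,114,-52,0,0,0,0,140,152,-70,0,0,0,0,140,188,-87,0,0,0,0,140]'|grep -E "pos"; python3 -m crank '[26,-27,0,0,0,0,140,53,-55,0,0,0,0,140,80,-83,0,0,0,0,140,107,-111,0,0,0,0,140,135,-138,0,0,0,0,140]'|grep -E "pos|ft|time"; python3 - <<'E'
from h import *
S=cam("side");T=cam("top")
cv2.imwrite("pics/s11.png",S["pixels"][:,:,::-1])
q={}
for n,c,b in(("top",T,(180,210,220,250)),("side",S,(230,140,300,230))):
    for a,ce,r in blobs(c,(4,90,50),(22,255,255),b,6): print("orange",n,a,ce.round(1),r.round(1).tolist()); q.setdefault(n,ce)
for a,ce,r in blobs(T,(12,60,60),(35,255,255),(190,150,250,215),60):print("straw",a,[wp(plane(T,p,.06)).round(0).tolist() for p in r])
X,e=tri(T,q["top"],S,q["side"]); print(X,e,wp(X))
print(proj(S,pw(-134,0,120)),proj(S,pw(-129,0,172)),proj(T,pw(-134,0,120)))
E
```

```text
position: [0.3324, 0.3413, 0.3171]
time: 23.32
position: [0.2035, 0.4857, 0.3161]
ft_force: [0.9, 0.5, 0.1]
orange top 106 [197.2 227.8] [[188.5, 230.0], [189.1, 223.9], [206.1, 225.6], [205.5, 231.7]]
orange side 15 [260.4 177.1] [[258.2, 178.6], [260.2, 174.6], [262.6, 175.8], [260.6, 179.8]]
straw 229 [[-60.0, -32.0], [71.0, -34.0], [71.0, -50.0], [-61.0, -48.0]]
straw 148 [[-26.0, 39.0], [43.0, 38.0], [42.0, 22.0], [-27.0, 23.0]]
straw 106 [[-28.0, -10.0], [37.0, -11.0], [37.0, -22.0], [-28.0, -21.0]]
[0.51699427 0.2482122  0.12750448] 0.0014775354137662009 [-131.61023969    2.82351517]
[259.3818067  179.60717514] [260.57707208 164.8563799 ] [198.81673947 228.61535869]
```

```bash
python3 -m crank '[0,0,0,0,0,0,140,0,0,0,0,0,0,140,0,0,0,0,0,0,140,0,0,0,0,0,0,140,0,0,0,0,0,0,140]'|head -1; python3 - <<'E'
from h import *
S=cam("side"); a=cv2.imread("pics/s11.png"); print((cv2.absdiff(a,S["pixels"][:,:,::-1].copy()).max(2)[100:300,200:400]>25).sum())
g=cv2.cvtColor(S["pixels"],cv2.COLOR_RGB2GRAY)
for x in(-90,-40,40,90):
    u,v=proj(S,pw(x,-36,125)); u2,v2=proj(S,pw(x,-36,135)); print(x,round(u),round(v,1),round(v2,1),g[int(v)-12:int(v)+10,round(u)].tolist())
E
```

```text
time: 23.83
0
-90 272 183.9 181.0 [123, 139, 168, 119, 94, 119, 127, 157, 199, 201, 197, 191, 178, 138, 152, 196, 200, 201, 202, 201, 200, 200]
-40 288 184.5 181.7 [139, 166, 140, 148, 152, 154, 161, 137, 148, 149, 155, 168, 167, 143, 101, 92, 100, 108, 96, 111, 142, 139]
40 314 185.5 182.7 [129, 145, 158, 151, 150, 154, 155, 135, 146, 150, 153, 170, 174, 136, 92, 84, 89, 96, 93, 91, 91, 90]
90 330 186.2 183.3 [135, 185, 148, 100, 140, 197, 199, 195, 192, 186, 184, 177, 158, 127, 158, 183, 184, 176, 153, 135, 93, 89]
```

```bash
python3 -c "
from rig import robot
print(robot.hand_in())"
```

```text
the job is handed in; nothing more can be done
None
```

I rolled the box square against the stop, about 4 mm off centre under the arm, hung the thick weight in the hooks, and let go; the arm came down level on the box and everything was still when I handed the job in at about 24 s.

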